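Pack the pencil sharpener and shut the stationery box

ROBOT

A 6-joint arm with a two-finger parallel gripper is mounted at the origin on the work surface. World frame = base frame: x ahead of the robot, y to its left, z up, the work surface at z = 0. Lengths are in m, angles in rad, forces in N, time in s.
With the tool pointing down it reaches from about 0.35 to 0.775 m from the base axis. Payload 7.3 kg.
Tool frame: the origin (TCP) lies midway between the tips of the shut fingers; the grasp point (between the pads) lies 19 mm behind it (tcp_to_grasp is the distance from the TCP to the grasp point, in m); z points along the fingers, y is the line along which they close (so a half turn about z gives the same grasp; the last joint's range is limited). The gripper opens to 92 mm and grips with 3 to 60 N. Pads are 19 mm wide; open, the fingers measure 130 mm over their backs; the gripper's body (75 mm by 190 mm) begins 47 mm behind the grasp point.
Start: joints at [-0.146, 0.342, 1.524, -0, 1.275, -0.146], TCP at [0.525, 0, 0.227] pointing down, gripper open.
Joint ranges: [-2.53, 2.53], [-0.77, 2.02], [0.04, 2.7], [-1, 4.14], [0.28, 2.66], [-3.11, 3.11]. Speed limits (rad/s): [2.57, 2.57, 3.14, 3.14, 3.14, 3.14].

INTERFACE

Orientations are given as [roll, pitch, yaw] about the fixed x, y, z axes, in that order (R = Rz(yaw) Ry(pitch) Rx(roll)).
In Python, from cell import observe, read_camera, calibration, hand_in, tcp_to_grasp gives the robot as it stands.
- The arm moves only by the tool send_rows, never from a script. Its argument "targets" is a list of rows, each a list of 5 numbers: the opening, from 0 (shut) to 1 (fully open), then the shift along the world's x, y, z in m, then the turn about the world's z in rad. A call has 1 to 5 rows; each row shifts and turns the commanded pose from where the row before left it; what a row does not reach is not made up. A row lasts 1/10 s, in which the tool goes at most 50 mm and 8.59 degrees, less where a joint would pass 70% of its speed; a pose out of reach is approached as far as the arm can. A call is refused whole if a number of a shift passes 0.05 or a number of a turn 0.15, either way. A call with a gripper value outside its range is refused whole. The fingers move at their own pace and stop on an object; "grip_force" is the grip in N (left out, the last holds). Time passes only in rows, so rows that do not move let the fingers close. It gives the time, the measured TCP pose, the force, the opening and the grip force at its end, in the units of the state.
- observe(): the state, without advancing time (a new reading comes with each control period).
- read_camera(name): name is "scene" or "side" or "wrist"; returns (picture, depth): 384x512x3 uint8, red, green, blue; 384x512 float32, m along the optical axis (not along the pixel's ray), 0 where there is no reading.
- calibration(name): a dict with "intrinsics" (3x3 intrinsics, pixels), "world_to_cam" (4x4, takes a point from world to camera coordinates); the wrist camera has in their place "hand_eye" (4x4, takes a point from camera to tool coordinates, whose origin is the TCP and whose axes are the flange's). Camera axes: x right, y up, looking along -z (the intrinsics and any distortion apply to the point x, -y, -z); pixel columns grow to the right and rows downward; lengths in m; the calibration is good to about 2 mm. A picture is of the moment at which its call begins: read the wrist's pose just before it. calibration takes no time and is no camera call.
- hand_in(): hands the job in; it is judged then, once.
The state is a dict: "time": time; "qpos": joint angles; "qvel": joint speeds; "joint_efforts": joint torques, N m; "tool_pos": TCP position; "tool_rot": TCP orientation; "contact_force": force on the tool from outside, world axes, zero at the start; "torque": the same for the moment, N m; "opening": finger opening in m; "grip_force": force on a finger pad.
Only numpy, scipy, OpenCV 4.12 (cv2) and the standard library are available. Lean on these libraries where they do the work, as an engineer would, in place of code of your own. Each camera call takes 0.05 s, during which the arm holds its last target. There are 200 camera calls.

TASK

Pluck the small metal pencil sharpener out of its pocket in the wooden tray and lower it into the empty half of the open metal stationery box, letting go only once it is down inside the box rather than dropping it in. Then shut the box's lid fully. Leave everything else on the desk where it is.

Things in the scene. Friction and masses are not known exactly. Their poses are not given: they have to be found in the camera images.
- tray: Pale wooden pocket tray, fixed, 132 (x) x 194 (y) x 11 mm high. Origin: centre of its underside. Six square pockets, 54 mm wide inside, 5 mm deep: pocket floors 6 mm and rim tops 11 mm above the origin. Pocket centres at its x = -31 or +31, y = -62, 0 or +62 mm. Five pockets hold one small thing each, in any order, and one is empty.
- sharpener: Plain bare-metal pencil sharpener, a block 26 mm long (its x), 17 mm wide (its y), 13 mm high, about 22 g, waisted to 12 mm between its two 5 mm thick end flanges, with a dark blade and a small brass screw on top and a round dark hole in one end. Origin: centre of its underside. It lies on a pocket's floor, so its upper 8 mm stand above the tray's rim.
- case: Open silvery metal stationery box, fixed, 120 (x) x 250 (y) x 28 mm high, walls and floor 4 mm thick. Origin: centre of its underside. A divider (24.4 mm high above the origin) across its middle parts it in two halves: the half on its +y side is empty, the one on its -y side holds a highlighter. Lid hinged along the +x (far) rim.
- case_empty_half (a point): Centre of the floor of the box's empty half. That half is 112 mm (box x) x 119 mm (box y) inside, its floor 4 mm above the desk and its rim 24 mm above that floor.
- lid (a joint): Angle of the box's lid: 0 = shut flat on the rim, growing as it opens upward and away from the robot; pi/2 = upright, 1.9 = its stop. Starts open, leaning away from the robot. A stiff hinge: the lid stays where it is left and must be pushed all the way down; under 2 N at its free edge moves it.
- lid_hinge (a point): Middle of the lid's hinge line, on the far rim of the box; the line runs along the box's y axis, 28.5 mm above the desk. This point is on the lid and turns with it.
- lid_edge (a point): Middle of the lid's free edge, on its outer face (upper face when shut). The lid is a plain plate 120 mm from hinge to free edge, 250 mm along the hinge, 4 mm thick, with a flat tab 50 mm wide standing 10 mm beyond its middle. The plate lies along the lid's -x from the hinge; its outer face is on its +z side.
- eraser: White eraser in a card sleeve, 36 x 18 x 12 mm, in a tray pocket. Origin: centre of its underside. Leave alone.
- stick: Memory stick, black body and metal plug, 33 x 17 x 9 mm, in a tray pocket. Origin: centre of the underside. Leave alone.
- die: White die, 16 mm, in a tray pocket. Origin: centre of its underside. Leave alone.
- knob: Round steel cabinet knob, 26 mm across, 21 mm high, in a tray pocket. Origin: centre of its underside. Leave alone.
- highlighter: Flat grey highlighter pen with a black cap, about 105 x 23 x 15 mm, lying in the box's other half along the box's y. Origin: on its underside, near its middle. Leave alone.
- mug: White mug, 80 mm across, 95 mm high, standing beyond the tray and box. Origin: centre of its underside. Leave alone.
- mouse: Grey computer mouse, 105 x 60 x 33 mm. Origin: centre of its underside. Leave alone.
- gluestick: Glue stick standing upright, 27 mm across, 88 mm high, beyond the box. Origin: centre of its underside. Leave alone.

How it is judged:
By the outcome, as a careful person would: the job done as asked, in the order asked, and still so for the second after the job is handed in, with the robot touching nothing.
It also fails if it takes over 51 s, if anything falls off the work surface, if the arm or the gripper's body presses on something with over 40 N, if the wrist force passes 120 N, or if a joint passes its speed limit or range.

## Working session

There is one attempt and no reset: what is moved stays moved. The work goes in short steps, Python scripts to look and compute and a tool call to move; the robot and the scene stay as the last step left them, time stands still between calls to the robot, and variables do not carry over. Pictures are saved under pics/ and viewed, at most 10 in all, crops included, and the job is handed in when it is done.

Besides the shell and the picture viewer there is one more tool, called after "Request:" as name(argument=value, ...), one argument or row to a line, values as JSON. send_rows: Moves the arm, as the interface text tells. Its arguments: {"type":"object","properties":{"targets":{"type":"array","items":{"type":"array","items":{"type":"number"}}},"grip_force":{"type":"number"}},"required":["targets"]}

```bash
mkdir -p pics; ls; cat > h.py <<'E'
import numpy as np, cv2
from cell import *
from scipy.spatial.transform import Rotation as R
def world(name):
    s=observe(); p,d=read_camera(name); c=calibration(name); K=np.array(c["intrinsics"])
    v,u=np.mgrid[:384,:512]; x=(u-K[0,2])/K[0,0]*d; y=(v-K[1,2])/K[1,1]*d
    P=np.stack([x,-y,-d,np.ones_like(d)],-1)
    if name=="wrist":
        T=np.eye(4); T[:3,:3]=R.from_euler('xyz',s["tool_rot"]).as_matrix() if len(s["tool_rot"])==3 else 0; T[:3,3]=s["tool_pos"]; M=T@np.array(c["hand_eye"])
    else: M=np.linalg.inv(c["world_to_cam"])
    W=(P@M.T)[...,:3]; W[d==0]=np.nan
    return p,W
E
python3 - <<'E'
from h import *
print(observe())
p,W=world("scene"); np.save("scene.npy",W); cv2.imwrite("pics/s.png",p[...,::-1])
print(calibration("scene"),calibration("wrist"))
p,W=world("wrist"); np.save("wrist.npy",W); cv2.imwrite("pics/w.png",p[...,::-1])
E
```

```text
pics
{'time': 0.0, 'qpos': array([-1.46010435e-01,  3.42693662e-01,  1.52502813e+00, -1.04475472e-05,
        1.27543752e+00, -1.46039273e-01]), 'qvel': array([ 0.00055101, -0.0004753 , -0.00024752, -0.00129383, -0.00123741,
        0.00010666]), 'joint_efforts': array([ 7.61924657e-04, -4.31245601e+01, -2.44219762e+01,  7.17750052e-02,
        5.59406646e-02, -1.04314388e-04]), 'tool_pos': array([5.24574443e-01, 7.61479432e-05, 2.26056191e-01]), 'tool_rot': array([-3.14004122e+00, -2.18096490e-04,  1.57082804e+00]), 'contact_force': array([-0.31711663,  0.11752054, -0.43340475]), 'torque': array([ 0.03119953, -0.0101391 ,  0.01973794]), 'grip_force': 0.0, 'opening': 0.092049144732334}
{'intrinsics': array([[491.5242944 ,   0.        , 247.49170588],
       [  0.        , 491.5242944 , 188.72862165],
       [  0.        ,   0.        ,   1.        ]]), 'world_to_cam': array([[-0.4383406 ,  0.89876501,  0.00888656,  0.20842813],
       [-0.70910461, -0.35188201,  0.61102349,  0.4128785 ],
       [ 0.55229355,  0.2615349 ,  0.79156259, -1.66064739],
       [ 0.        ,  0.        ,  0.        ,  1.        ]])} {'intrinsics': array([[308.0290786 ,   0.        , 253.76427518],
       [  0.        , 308.0290786 , 193.11707691],
       [  0.        ,   0.        ,   1.        ]]), 'hand_eye': array([[-2.32696112e-04,  9.59340257e-01,  2.82252044e-01,
         7.77476490e-02],
       [ 9.99999455e-01, -6.40324185e-05,  1.04206459e-03,
         1.76596739e-04],
       [ 1.01776780e-03,  2.82252133e-01, -9.59339720e-01,
        -1.57230566e-01],
       [ 0.00000000e+00,  0.00000000e+00,  0.00000000e+00,
         1.00000000e+00]])}
```

View pics/s.png

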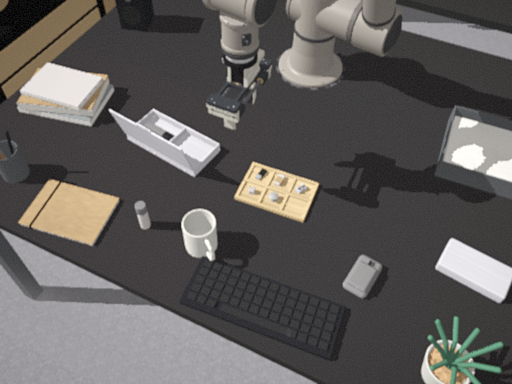

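View pics/w.png

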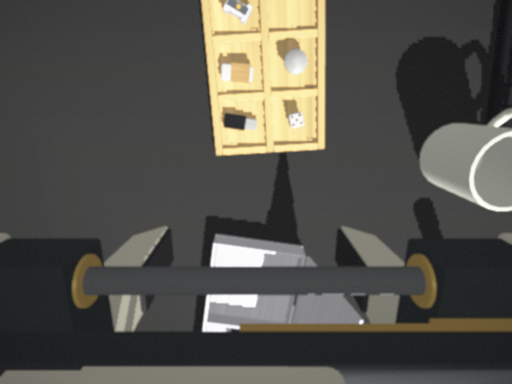

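The scene view shows the tray around (278,190) and the open box around (172,140). In the wrist view the sharpener (waisted silver block) is at about (237,8), with the eraser, knob, stick and die in the other pockets.

```bash
python3 - <<'E'
import numpy as np
W=np.load("wrist.npy");S=np.load("scene.npy");np.set_printoptions(precision=4,suppress=True)
for u,v in [(237,8),(296,62),(240,122),(217,155),(325,150),(325,5),(205,5),(296,120),(215,236),(303,245),(230,270),(320,300)]: print("w",u,v,W[v,u])
for u,v in [(303,188),(280,180),(172,140),(185,120),(150,140),(112,112),(210,168),(217,148),(170,112),(127,135),(143,215),(200,220)]: print("s",u,v,S[v,u])
E
```

```text
w 237 8 [0.5066 0.1724 0.0206]
w 296 62 [0.5695 0.1196 0.0262]
w 240 122 [0.508  0.056  0.0147]
w 217 155 [0.4791 0.0164 0.0093]
w 325 150 [ 0.6131  0.0209 -0.0016]
w 325 5 [ 0.6028  0.1813 -0.0022]
w 205 5 [0.4718 0.1782 0.0096]
w 296 120 [0.5726 0.0586 0.0203]
w 215 236 [ 0.4725 -0.0924  0.0065]
w 303 245 [ 0.5911 -0.1086  0.0001]
w 230 270 [0.5181 0.0328 0.3065]
w 320 300 [ 0.6003 -0.1399  0.0782]
s 303 188 [0.5025 0.1795 0.014 ]
s 280 180 [0.5093 0.1144 0.02  ]
s 172 140 [ 0.5124 -0.225   0.0198]
s 185 120 [ 0.4087 -0.2445  0.0007]
s 150 140 [ 0.5885 -0.2394  0.0852]
s 112 112 [ 0.5864 -0.3517  0.1392]
s 210 168 [ 0.5429 -0.0844  0.0011]
s 217 148 [ 0.4827 -0.0935  0.0207]
s 170 112 [ 0.3986 -0.3041  0.0001]
s 127 135 [ 0.5522 -0.3539  0.0179]
s 143 215 [ 0.7914 -0.1329  0.0603]
s 200 220 [ 0.7388 -0.0022  0.0543]
```

Request:
send_rows(
  targets=[
    [1,-0.01,-0.05,0,0],
    [1,0,-0.05,0,0],
    [1,0,-0.05,0,0],
    [1,0,-0.05,0,0],
    [1,0,0,0,0],
  ],
)

```text
time: 0.6
tool_pos: [0.5145, -0.2047, 0.226]
tool_rot: [-3.141, 0.002, 1.565]
contact_force: [-0.5, 1.2, -0.1]
opening: 0.0919
grip_force: 0.0
```

```bash
python3 - <<'E'
from h import *
print(observe()["tool_pos"],observe()["qvel"].max())
p,W=world("wrist"); np.save("wbox.npy",W); cv2.imwrite("pics/wb.png",cv2.resize(p[:260,:,::-1],None,fx=1.5,fy=1.5))
E
```

```text
[ 0.51453927 -0.20467014  0.22595224] 0.08504549022019742
```

Request:
send_rows(
  targets=[
    [1,0,0.05,0,0],
    [1,0,0.05,0,0],
    [1,0,0.05,0,0],
    [1,0,0.05,0,0],
    [1,0,0.05,0,0],
  ],
)

```text
time: 1.15
tool_pos: [0.5141, 0.0542, 0.2267]
tool_rot: [-3.141, -0.0, 1.572]
contact_force: [0.6, 0.6, -1.1]
opening: 0.0917
grip_force: 0.0
```

Request:
send_rows(
  targets=[
    [1,0,0.04,-0.03,0],
    [1,0,0,0,0],
    [1,0,0,0,0],
  ],
)

```text
time: 1.45
tool_pos: [0.5142, 0.0927, 0.1962]
tool_rot: [-3.14, 0.0, 1.575]
contact_force: [0.2, -0.3, 1.1]
opening: 0.0922
grip_force: 0.0
```

```bash
python3 - <<'E'
from h import *
print(observe()["tool_pos"],observe()["qvel"].max())
p,W=world("wrist"); np.save("wt.npy",W); cv2.imwrite("pics/wt.png",cv2.resize(p[:260,:,::-1],None,fx=1.5,fy=1.5))
E
```

```text
[0.51417515 0.09273727 0.19619309] 0.003997011312301668
```

View pics/wb.png

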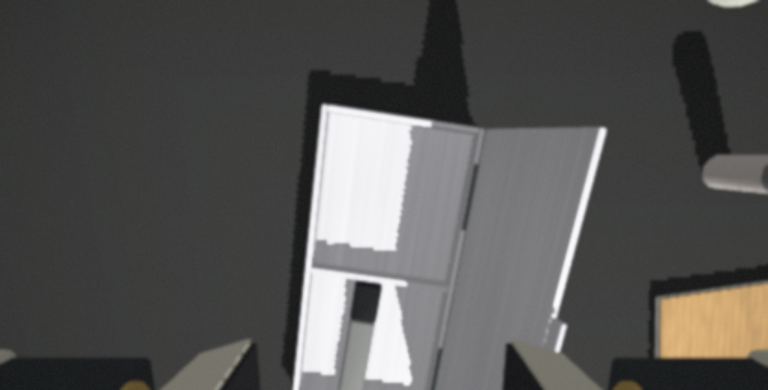

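View pics/wt.png

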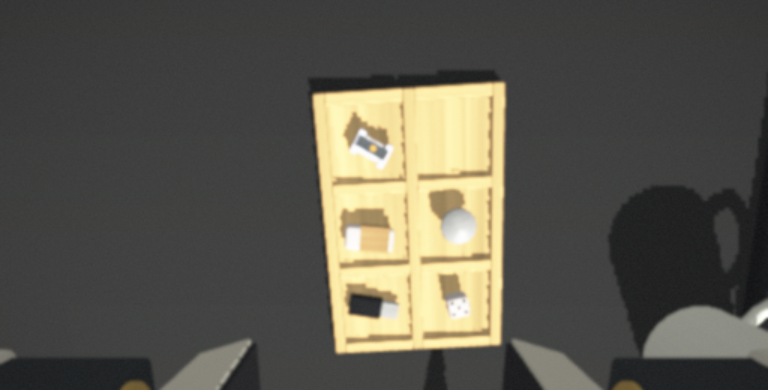

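The box's empty half is the upper one (crop 315–475 × 110–280), with the divider around row 275 and the lid leaning right. The sharpener is at crop (372,148), in the upper-left pocket next to the empty one, and its long axis is tilted about 20° clockwise.

```bash
python3 - <<'E'
import numpy as np,cv2
np.set_printoptions(precision=4,suppress=True)
W=np.load("wt.npy")[:235]
sub=W[75:120,215:275].reshape(-1,3); m=sub[sub[:,2]>0.0155]; m=m[(abs(m[:,0]-.507)<.03)&(abs(m[:,1]-.172)<.03)]
print(len(m),m.mean(0),np.median(m[:,2]),m[:,2].max(),cv2.minAreaRect((m[:,:2]*1000).astype(np.float32)))
t=W.reshape(-1,3); t=t[(t[:,2]>.008)&(t[:,2]<.0135)&(t[:,0]>.45)&(t[:,0]<.64)&(t[:,1]<.23)&(t[:,1]>0)]
print("tray",len(t),cv2.minAreaRect((t[:,:2]*1000).astype(np.float32)), np.median(t[:,2]))
B=np.load("wbox.npy")[:225]
pts=lambda l:[print(u,v,B[int(v/1.5),int(u/1.5)]) for u,v in l]
pts([(324,107),(478,132),(314,268),(450,283),(380,276),(312,300),(360,180),(440,200),(604,130),(480,135),(560,300),(540,200),(563,335),(395,258)])
b=B.reshape(-1,3); f=b[(b[:,2]>.02)&(b[:,2]<.032)&(b[:,0]>.42)&(b[:,0]<.63)&(b[:,1]<-.05)]
print("rim",len(f),cv2.minAreaRect((f[:,:2]*1000).astype(np.float32)))
l=b[(b[:,2]>.04)&(b[:,0]>.5)&(b[:,0]<.72)&(b[:,1]<-.08)&(b[:,2]<.16)]
c=l.mean(0);n=np.linalg.svd(l-c,full_matrices=False)[2][2];print("lid",len(l),c,n,l[:,2].max(),l[l[:,2].argmax()])
E
```

```text
349 [0.5061 0.1737 0.0187] 0.01877732024088591 0.02154664919439897 ((506.0133056640625, 173.7144012451172), (16.73415756225586, 26.3618106842041), 62.068843841552734)
tray 6878 ((537.3380126953125, 117.0894546508789), (132.33950805664062, 194.0854034423828), 3.575054168701172) 0.010271086083847747
324 107 [ 0.4742 -0.0944  0.0273]
478 132 [ 0.585  -0.1125  0.0276]
314 268 [ 0.4599 -0.2148  0.0198]
450 283 [ 0.5696 -0.226   0.0268]
380 276 [ 0.5131 -0.223   0.0183]
312 300 [ 0.4547 -0.2479  0.0037]
360 180 [ 0.4981 -0.1473  0.0051]
440 200 [ 0.5619 -0.163   0.0048]
604 130 [ 0.6244 -0.1161  0.1423]
480 135 [ 0.5874 -0.1146  0.0269]
560 300 [ 0.6125 -0.2047  0.1414]
540 200 [ 0.6071 -0.1532  0.1111]
563 335 [ 0.6118 -0.2206  0.1522]
395 258 [ 0.5258 -0.2113  0.0038]
rim 2281 ((518.3491821289062, -191.796142578125), (182.8702850341797, 121.82000732421875), 81.38765716552734)
lid 9819 [ 0.6014 -0.1744  0.1008] [-0.9515  0.144   0.2718] 0.1536913786626126 [ 0.6104 -0.22    0.1537]
```

Request:
send_rows(
  targets=[
    [0.5,-0.002,0.02,-0.03,-0.12],
    [0.5,-0.002,0.02,-0.03,-0.12],
    [0.5,-0.002,0.02,-0.03,-0.12],
    [0.5,-0.002,0.021,-0.03,-0.13],
    [0.5,0,0,0,0],
  ],
  grip_force=15,
)

```text
time: 2.0
tool_pos: [0.5052, 0.1722, 0.074]
tool_rot: [-3.137, 0.004, 1.079]
contact_force: [-0.8, -0.5, 0.7]
opening: 0.0563
grip_force: 0.0
```

Request:
send_rows(
  targets=[
    [0.5,0,0,0,0],
    [0.5,0,0,0,0],
  ],
)

```text
time: 2.2
tool_pos: [0.5088, 0.1709, 0.0785]
tool_rot: [3.139, -0.002, 1.082]
contact_force: [1.1, -0.5, 0.2]
opening: 0.0466
grip_force: 0.0
```

Request:
send_rows(
  targets=[
    [0.45,-0.002,0.002,-0.015,0],
    [0.45,0,0,-0.015,0],
    [0.45,0,0,0,0],
    [0.45,0,0,0,0],
  ],
)

```text
time: 2.6
tool_pos: [0.5062, 0.1734, 0.0481]
tool_rot: [3.14, -0.001, 1.081]
contact_force: [0.5, 0.9, -0.0]
opening: 0.0413
grip_force: 0.0
```

```bash
python3 - <<'E'
from h import *
for _ in range(3):
    s=observe(); print(s["tool_pos"],s["tool_rot"],s["opening"]); p,W=world("wrist")
E
```

```text
[0.50617622 0.1733619  0.04807527] [ 3.13995445e+00 -1.09006413e-03  1.08054802e+00] 0.04126663035663053
[0.50634653 0.1735719  0.04824169] [ 3.13949148e+00 -1.51115022e-03  1.08058110e+00] 0.04132156003656105
[0.50628112 0.17370527 0.04814499] [ 3.13954369e+00 -1.51952300e-03  1.08062236e+00] 0.041279569991397515
```

Request:
send_rows(
  targets=[
    [0.45,0,0,-0.015,0],
    [0.45,0,0,-0.012,0],
    [0.45,0,0,-0.007,0],
    [0.45,0,0,0,0],
    [0.45,0,0,0,0],
  ],
)

```text
time: 3.25
tool_pos: [0.5053, 0.174, 0.0128]
tool_rot: [3.142, 0.0, 1.081]
contact_force: [-0.4, -0.2, 0.3]
opening: 0.0412
grip_force: 0.0
```

Request:
send_rows(
  targets=[
    [0,0,0,0,0],
    [0,0,0,0,0],
    [0,0,0,0,0],
    [0,0,0,0,0],
    [0,0,0,0,0],
  ],
)

```text
time: 3.75
tool_pos: [0.5055, 0.1741, 0.0131]
tool_rot: [3.141, -0.001, 1.081]
contact_force: [-0.2, -0.0, 2.9]
opening: 0.0255
grip_force: 15.0
```

Request:
send_rows(
  targets=[
    [0,0,0,0.01,0],
    [0,0,0,0.02,0],
    [0,0,0,0.03,0],
    [0,0,0,0.04,0],
    [0,0,0,0,0],
  ],
  grip_force=20,
)

```text
time: 4.25
tool_pos: [0.5082, 0.1746, 0.1182]
tool_rot: [3.134, -0.006, 1.081]
contact_force: [0.5, 1.1, 0.4]
opening: 0.0257
grip_force: 20.0
```

```bash
python3 - <<'E'
from h import *
s=observe(); print(s["tool_pos"],s["opening"],s["grip_force"],s["qpos"])
E
```

```text
[0.50823051 0.17464577 0.11823721] 0.02569428190298724 19.99990403652191 [ 1.88348304e-01  4.70148724e-01  1.65004930e+00 -8.36484073e-06
  1.01143290e+00  6.78271550e-01]
```

Request:
send_rows(
  targets=[
    [0,0,0,0.01,0.145],
    [0,0,-0.01,0.01,0.145],
    [0,0,-0.015,0,0.145],
    [0,0,-0.02,0,0.145],
    [0,0,-0.02,0,0.145],
  ],
)

```text
time: 4.75
tool_pos: [0.5048, 0.1085, 0.1327]
tool_rot: [-3.141, -0.0, 1.812]
contact_force: [0.2, -0.2, -0.3]
opening: 0.0257
grip_force: 20.0
```

Request:
send_rows(
  targets=[
    [0,0,-0.02,0,0.145],
    [0,0,-0.02,0,0.145],
    [0,0,-0.02,0,0.145],
    [0,0,-0.02,0,0.145],
    [0,0,-0.02,0,0.145],
  ],
)

```text
time: 5.25
tool_pos: [0.5048, 0.0082, 0.1326]
tool_rot: [-3.141, -0.001, 2.537]
contact_force: [0.6, 0.7, 0.9]
opening: 0.0254
grip_force: 20.0
```

Request:
send_rows(
  targets=[
    [0,0,-0.02,0,0.145],
    [0,0,-0.02,0,0.145],
    [0,0,-0.02,0,0.14],
    [0,0,-0.02,0,0],
    [0,0,0,0,0],
  ],
)

```text
time: 5.75
tool_pos: [0.505, -0.0728, 0.1326]
tool_rot: [-3.141, -0.0, 2.958]
contact_force: [-0.1, 0.6, 1.0]
opening: 0.026
grip_force: 20.0
```

Request:
send_rows(
  targets=[
    [0,0.005,-0.03,0,0.03],
    [0,0.005,-0.03,0,0],
    [0,0.004,-0.03,-0.02,0],
    [0,0,-0.003,-0.05,0],
    [0,0,0,0,0],
  ],
)

```text
time: 6.25
tool_pos: [0.5151, -0.1623, 0.0574]
tool_rot: [3.138, -0.012, 2.989]
contact_force: [-0.3, 0.7, -0.8]
opening: 0.0256
grip_force: 20.0
```

Request:
send_rows(
  targets=[
    [0,0,0,0,0],
    [0,0,0,0,0],
  ],
)

```text
time: 6.45
tool_pos: [0.5203, -0.1635, 0.0649]
tool_rot: [-3.141, 0.003, 2.992]
contact_force: [0.4, 0.9, -0.0]
opening: 0.0258
grip_force: 20.0
```

```bash
python3 - <<'E'
from h import *
s=observe(); print(s["tool_pos"],s["tool_rot"],s["opening"],s["contact_force"])
p,W=world("scene"); cv2.imwrite("pics/s2.png",cv2.resize(p[80:210,90:290,::-1],None,fx=4,fy=4))
E
```

```text
[ 0.52033581 -0.16347759  0.06488522] [-3.14104642e+00  2.64229628e-03  2.99181188e+00] 0.02575860953134949 [ 0.43754328  0.94196898 -0.01074726]
```

View pics/s2.png

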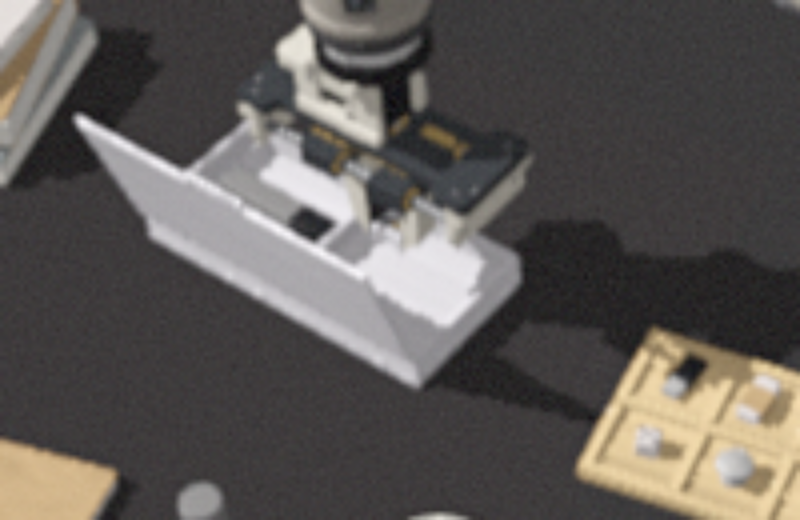

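The gripper hovers over the empty half, its body parallel to the box and clear of the lid. Lowering now.

Request:
send_rows(
  targets=[
    [0,0,-0.002,-0.02,0],
    [0,0,0,-0.015,0],
    [0,0,0,-0.01,0],
    [0,0,0,-0.005,0],
    [0,0,0,0,0],
  ],
)

```text
time: 7.0
tool_pos: [0.5194, -0.1658, 0.0132]
tool_rot: [-3.142, 0.0, 2.991]
contact_force: [-0.3, -0.3, -0.6]
opening: 0.0255
grip_force: 20.0
```

Request:
send_rows(
  targets=[
    [0,0,0,-0.002,0],
    [0,0,0,0,0],
    [0,0,0,0,0],
  ],
)

```text
time: 7.3
tool_pos: [0.5195, -0.1661, 0.0113]
tool_rot: [-3.141, 0.001, 2.991]
contact_force: [0.4, 0.7, 0.0]
opening: 0.0256
grip_force: 20.0
```

Request:
send_rows(
  targets=[
    [0,0,0,-0.001,0],
    [0,0,0,0,0],
    [0,0,0,0,0],
  ],
)

```text
time: 7.6
tool_pos: [0.5195, -0.1662, 0.0111]
tool_rot: [-3.141, 0.001, 2.991]
contact_force: [-2.0, 1.1, 8.9]
opening: 0.0253
grip_force: 20.0
```

Request:
send_rows(
  targets=[
    [0.35,0,0,0,0],
    [0.45,0,0,0,0],
    [0.45,0,0,0,0],
    [0.45,0,0,0,0],
  ],
)

```text
time: 8.0
tool_pos: [0.5191, -0.166, 0.0097]
tool_rot: [3.141, -0.0, 2.991]
contact_force: [0.9, -0.1, 0.4]
opening: 0.0411
grip_force: 0.0
```

Request:
send_rows(
  targets=[
    [0.45,0,0,0.01,0],
    [0.45,0,0,0.03,0],
    [0.45,0,0,0.05,0],
    [0.45,-0.02,0,0.05,0],
    [0.45,0,0,0,0],
  ],
)

```text
time: 8.5
tool_pos: [0.5024, -0.1673, 0.1531]
tool_rot: [-3.138, 0.011, 2.991]
contact_force: [0.3, -0.6, 0.7]
opening: 0.041
grip_force: 0.0
```

Request:
send_rows(
  targets=[
    [0,-0.02,0,0.05,0],
    [0,0,0,0.02,0],
    [0,0,0,0,0],
  ],
)

```text
time: 8.8
tool_pos: [0.4832, -0.1667, 0.2159]
tool_rot: [-3.14, 0.006, 2.991]
contact_force: [0.2, 0.1, -0.5]
opening: 0.0221
grip_force: 0.0
```

```bash
python3 - <<'E'
from h import *
s=observe(); print(s["tool_pos"],s["tool_rot"],s["opening"],s["contact_force"])
p,W=world("scene"); np.save("s3.npy",W);q,_=world("side")
cv2.imwrite("pics/s3.png",np.hstack([cv2.resize(p[90:190,90:240,::-1],(450,300)),cv2.resize(q[...,::-1],(400,300))])[:,:800])
E
```

```text
[ 0.48324599 -0.1667173   0.21590619] [-3.13961708  0.00611006  2.99052294] 0.022060014496484204 [ 0.1895816   0.13516079 -0.5069167 ]
```

View pics/s3.png

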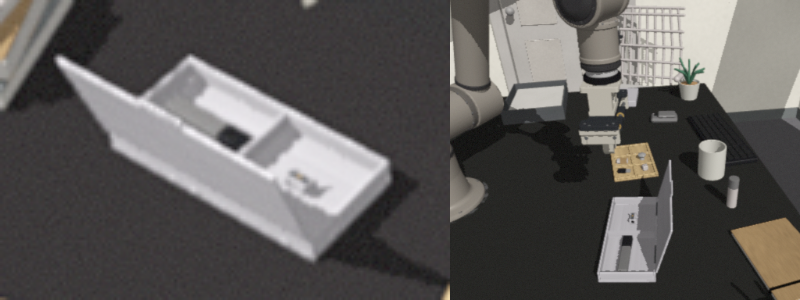

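The sharpener rests in the empty half (left panel about (300,185)), clear of the walls, and the lid still leans away. Next I go behind the lid.

Request:
send_rows(
  targets=[
    [0,0.03,-0.02,0.005,0],
    [0,0.04,-0.02,0,0],
    [0,0.04,-0.02,0,0],
    [0,0.045,-0.02,0,0],
    [0,0,0,0,0],
  ],
)

```text
time: 9.4
tool_pos: [0.6404, -0.2479, 0.2108]
tool_rot: [3.14, -0.005, 2.99]
contact_force: [-0.7, 0.7, -1.5]
opening: 0.0005
grip_force: 0.0
```

Request:
send_rows(
  targets=[
    [0,0,0,-0.03,0],
    [0,0,0,-0.03,0],
    [0,0,0,-0.03,0],
    [0,0,0,0,0],
    [0,0,0,0,0],
  ],
)

```text
time: 9.9
tool_pos: [0.6365, -0.2456, 0.1269]
tool_rot: [3.141, -0.002, 2.991]
contact_force: [-0.0, -0.5, 1.6]
opening: 0.0004
grip_force: 0.0
```

Request:
send_rows(
  targets=[
    [0,-0.01,0.0015,0.001,0],
    [0,-0.01,0.0015,0.001,0],
    [0,-0.01,0.0015,0.001,0],
    [0,-0.01,0.0015,0.001,0],
    [0,-0.01,0.0015,0.001,0],
  ],
)

```text
time: 10.4
tool_pos: [0.588, -0.239, 0.1355]
tool_rot: [-3.14, 0.005, 2.991]
contact_force: [0.9, -0.1, -1.0]
opening: 0.0007
grip_force: 0.6
```

Request:
send_rows(
  targets=[
    [0,-0.009,0.0015,0,0],
    [0,-0.009,0.0015,-0.001,0],
    [0,-0.009,0.0015,-0.001,0],
    [0,-0.013,0.002,-0.004,0],
    [0,-0.013,0.002,-0.006,0],
  ],
)

```text
time: 10.9
tool_pos: [0.5336, -0.2301, 0.1211]
tool_rot: [-3.141, 0.001, 2.991]
contact_force: [0.1, -0.7, 0.7]
opening: 0.0004
grip_force: 0.6
```

```bash
python3 - <<'E'
from h import *
p,W=world("scene"); q,_=world("side")
cv2.imwrite("pics/s4.png",np.hstack([cv2.resize(p[60:190,70:260,::-1],(440,300)),cv2.resize(q[160:384,90:390,::-1],(360,269))[:269] if 0 else cv2.resize(q[160:384,100:380,::-1],(360,300))]))
E
```

```text
(no output)
```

View pics/s4.png

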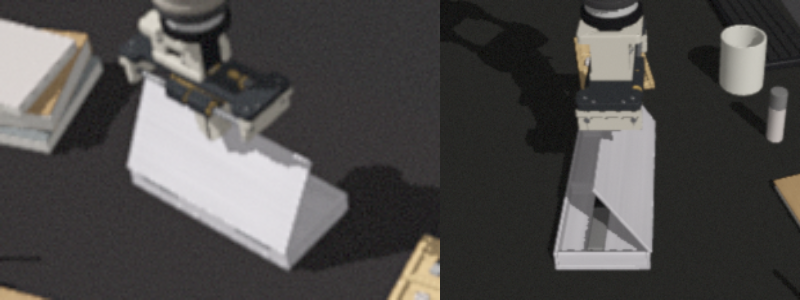

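The lid is past upright, leaning over the box with the fingers on its outer face. I continue down along the arc.

Request:
send_rows(
  targets=[
    [0,-0.007,0.001,-0.005,0],
    [0,-0.007,0.001,-0.005,0],
    [0,-0.007,0.001,-0.006,0],
    [0,-0.006,0.001,-0.007,0],
    [0,-0.006,0.001,-0.007,0],
  ],
)

```text
time: 11.5
tool_pos: [0.5005, -0.2249, 0.09]
tool_rot: [3.141, -0.0, 2.991]
contact_force: [0.3, -0.7, 0.4]
opening: 0.0002
grip_force: 0.4
```

Request:
send_rows(
  targets=[
    [0,-0.006,0.001,-0.008,0],
    [0,-0.004,0.001,-0.008,0],
    [0,-0.004,0,-0.008,0],
    [0,-0.003,0,-0.009,0],
    [0,-0.002,0,-0.009,0],
  ],
)

```text
time: 12.0
tool_pos: [0.4817, -0.2229, 0.0478]
tool_rot: [3.141, -0.0, 2.991]
contact_force: [1.0, -0.2, 1.2]
opening: 0.0004
grip_force: 0.3
```

Request:
send_rows(
  targets=[
    [0,-0.001,0,-0.004,0],
    [0,0,0,0,0],
  ],
)

```text
time: 12.2
tool_pos: [0.4806, -0.2228, 0.0439]
tool_rot: [3.141, -0.001, 2.991]
contact_force: [0.0, -0.4, -0.2]
opening: 0.0004
grip_force: 0.0
```

Now the last centimetre, pressing in small steps.

Request:
send_rows(
  targets=[
    [0,0,0,-0.003,0],
    [0,0,0,-0.003,0],
    [0,0,0,-0.003,0],
    [0,0,0,0,0],
  ],
)

```text
time: 12.6
tool_pos: [0.481, -0.2229, 0.0353]
tool_rot: [3.141, -0.0, 2.991]
contact_force: [-0.6, -0.1, 0.9]
opening: 0.0005
grip_force: 0.0
```

Request:
send_rows(
  targets=[
    [0,0,0,-0.001,0],
    [0,0,0,-0.001,0],
    [0,0,0,0,0],
  ],
)

```text
time: 12.9
tool_pos: [0.4811, -0.223, 0.0336]
tool_rot: [3.141, 0.0, 2.991]
contact_force: [-0.3, -0.5, -0.2]
opening: 0.0006
grip_force: 0.0
```

Request:
send_rows(
  targets=[
    [0,0,0,-0.001,0],
    [0,0,0,0,0],
    [0,0,0,0,0],
  ],
)

```text
time: 13.2
tool_pos: [0.4812, -0.2231, 0.0328]
tool_rot: [3.142, 0.0, 2.991]
contact_force: [-0.2, -0.8, 0.6]
opening: 0.0006
grip_force: 0.7
```

Request:
send_rows(
  targets=[
    [0,0,0,-0.001,0],
    [0,0,0,0,0],
    [0,0,0,0,0],
  ],
)

```text
time: 13.5
tool_pos: [0.4812, -0.2231, 0.0326]
tool_rot: [-3.141, 0.001, 2.991]
contact_force: [-2.5, 1.4, 9.5]
opening: 0.0004
grip_force: 4.9
```

Request:
send_rows(
  targets=[
    [0,0,0,-0.001,0],
    [0,0,0,0,0],
    [0,0,0,0,0],
  ],
)

```text
time: 13.8
tool_pos: [0.4812, -0.2231, 0.0325]
tool_rot: [-3.141, 0.001, 2.991]
contact_force: [-4.8, 2.8, 16.8]
opening: 0.0006
grip_force: 8.9
```

Request:
send_rows(
  targets=[
    [0,0,0,0.01,0],
    [0,0,0,0.03,0],
    [0,0,0,0.05,0],
    [0,0,0,0.05,0],
    [0,0,0,0.05,0],
  ],
)

```text
time: 14.3
tool_pos: [0.4807, -0.2227, 0.2227]
tool_rot: [3.141, -0.0, 2.991]
contact_force: [1.5, -0.2, 0.1]
opening: 0.0005
grip_force: 0.0
```

Request:
send_rows(
  targets=[
    [0,0,0.05,0,0],
    [0,0,0.05,0,0],
    [0,0,0.05,0,0],
    [0,0,0,0,0],
    [0,0,0,0,0],
  ],
)

```text
time: 14.8
tool_pos: [0.4812, -0.0722, 0.2209]
tool_rot: [-3.141, 0.001, 2.994]
contact_force: [-0.3, 0.7, 0.5]
opening: 0.0005
grip_force: 0.0
```

```bash
python3 - <<'E'
from h import *
p,W=world("scene"); q,_=world("side")
cv2.imwrite("pics/s5.png",np.hstack([cv2.resize(p[80:280,80:380,::-1],(450,300)),cv2.resize(q[160:384,120:400,::-1],(350,300))]))
ex=np.array([.989,-.1495]);ey=np.array([.1495,.989]);c=np.array([.5148,-.227])
d=W[...,:2]-c;u=d@ex;v=d@ey
for lo,hi in [(-.055,-.03),(-.03,0),(0,.03),(.03,.055)]:
    m=(u>lo)&(u<hi)&(abs(v)<.11)&(W[...,2]<.08);print(lo,m.sum(),np.median(W[m][:,2]))
E
```

```text
-0.055 467 0.03321284302689542
-0.03 566 0.03314097598328958
0 601 0.03310557268403902
0.03 673 0.032313927564045386
```

View pics/s5.png

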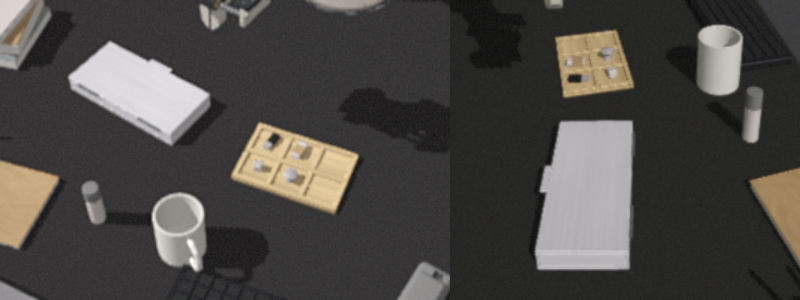

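The lid is flat at about 33 mm across its whole width, so it is shut. The tray's other four things, the mug and the glue stick are undisturbed.

```bash
python3 -c "
from cell import *
print(hand_in())"
```

```text
the job is handed in; nothing more can be done
None
```

The sharpener is in the box's empty half, let go only once it was down on the floor; the lid is shut flat, nothing else looks moved, and the job was handed in at about 15 s.

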